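# Sort spice jars, a shaker and a teaspoon into their trays

### The job

Put away the four things lying loose to the right of the sink: the two spice jars, the glass shaker and the teaspoon each go into the wooden tray that already holds one of their own kind. Stand the jars and the shaker upright on the tray floor and lay the teaspoon flat on its tray's floor, bowl up, lengthwise beside the other spoon and not on top of it. Leave what is already in the trays where it is.

Things in the scene. Friction and masses are not known exactly. Their poses are not given: they have to be found in the camera images.
- tray_1: one of three identical pale wooden open trays left of the sink, fixed; 112 mm wide (its x) by 175 mm long (its y), outside; walls 28 mm high, 4 mm thick, floor 4 mm thick. Origin: centre of its underside. The trays swap places between starts. This one holds a spice jar near its -y end; the rest of the floor is free, for the two jars
- tray_2: one of three identical pale wooden open trays left of the sink, fixed; 112 mm wide (its x) by 175 mm long (its y), outside; walls 28 mm high, 4 mm thick, floor 4 mm thick. Origin: centre of its underside. The trays swap places between starts. This one holds a shaker near its -y end; the rest of the floor is free
- tray_3: one of three identical pale wooden open trays left of the sink, fixed; 112 mm wide (its x) by 175 mm long (its y), outside; walls 28 mm high, 4 mm thick, floor 4 mm thick. Origin: centre of its underside. The trays swap places between starts. This one holds a teaspoon lying lengthwise along its -x wall 34 mm off its middle line; the other half of the floor is free
- sample_jar: the spice jar that already stands in a tray, dark cap, 41 mm diameter, 105 mm high, loose; leave it. Origin: centre of its underside
- sample_shaker: the shaker that already stands in a tray: glass with a grey domed top, 44 mm diameter, 90 mm high, loose; leave it. Origin: centre of its underside
- sample_teaspoon: the teaspoon that already lies in a tray, loose; leave it: steel teaspoon, 136 mm long along its own x, 28 mm wide at the bowl, 13 mm high overall, lying bowl up. Origin: centre of its length and width, at the underside; the bowl is at its +x end. It grips as a solid tapering slab, about 23 mm wide and 12 mm high at the middle. About 0.02 kg
- jar_a: spice jar to be put away, on the right of the sink: white-labelled glass cylinder of 41 mm diameter with a dark screw cap of 40 mm diameter, 105 mm high, standing. Origin: centre of its underside, z up its axis; about 0.11 kg
- jar_b: spice jar to be put away, on the right of the sink: white-labelled glass cylinder of 41 mm diameter with a dark screw cap of 40 mm diameter, 105 mm high, standing. Origin: centre of its underside, z up its axis; about 0.11 kg. Same kind and size as jar_a
- shaker: shaker to be put away, on the right of the sink: clear glass with a grey domed perforated top, 44 mm diameter up to 74 mm, narrowing above (34 mm), 90 mm high, standing. Origin: centre of its underside, z up its axis; about 0.1 kg. The tap between these things and the trays arches 0.3 m high over the back of the sink (x over 0.53, y near -0.03): carry in front of it
- teaspoon: the teaspoon to be put away, lying on the worktop (z = 0) on the right of the sink: steel teaspoon, 136 mm long along its own x, 28 mm wide at the bowl, 13 mm high overall, lying bowl up. Origin: centre of its length and width, at the underside; the bowl is at its +x end. It grips as a solid tapering slab, about 23 mm wide and 12 mm high at the middle. About 0.02 kg
Mind the look-alikes: they are no part of the job. What is shaped like the jar_b but yellow is not meant.

How it is judged:
By the outcome, as a careful person would: the job done as asked, in the order asked, and still so for the second after the job is handed in, with the robot touching nothing.
It also fails if it takes over 134 s, if anything falls off the work surface, if the arm or the gripper's body presses on something with over 40 N, if the wrist force passes 120 N, or if a joint passes its speed limit or range.

### The arm

A 6-joint arm with a two-finger parallel gripper is mounted at the origin on a cart in front of the work surface, level with it; the furniture and walls round the work are solid. World frame = base frame: x ahead of the robot, y to its left, z up, the work surface at z = 0. Lengths are in mm, angles in rad, forces in N, time in s.
With the tool pointing down it reaches from about 300 to 775 mm from the base axis. Payload 14.6 kg.
Tool frame: the origin (TCP) lies between the finger pads; the fingertips stand manip.tip_reach ahead of it and the grasp point (between the pads) lies 5 mm behind it (manip.tip_reach is the distance from the TCP to the fingertips, in mm); z points along the fingers, y is the line along which they close (so a half turn about z gives the same grasp; the last joint's range is limited). The gripper opens to 94 mm and grips with 3 to 60 N. Pads are 16 mm wide; open, the fingers measure 119 mm over their backs; the gripper's body (75 mm by 177 mm) begins 78 mm behind the grasp point.
Start: joints at [-1.314, 0.3, 1.521, -0, 1.321, -0.067], TCP at [174.987, -521.41, 219.446] pointing down, gripper open.
Joint ranges: [-3.03, 3.03], [-0.79, 2.21], [0.23, 2.52], [-1.04, 4.18], [0, 3.07], [-2.55, 2.55]. Speed limits (rad/s): [2.22, 2.22, 2.57, 3.14, 3.14, 3.14].

### API

Orientations are given as [roll, pitch, yaw] about the fixed x, y, z axes, in that order (R = Rz(yaw) Ry(pitch) Rx(roll)).
In Python, from cell import manip gives the robot as it stands. The module is installed in compiled form; this text tells all that it offers.
- The arm moves only by the shell command python3 -m creep 'ROWS' [FORCE]. ROWS is JSON, a list of rows, each a list of 3 entries, a list of its own where there are three numbers: the opening, from -1 (shut) to 1 (fully open), then the shift along the tool's x, y, z in cm, then the turn about the tool's z in units of 5 degrees (1.0 is 5 degrees). In form: [[grip, [tx, ty, tz], roll], ...]. A call has 1 to 12 rows; each row is the pose to reach, as a shift and turn from the pose commanded when the call began, along the tool's axes at that moment; what a row does not reach only later rows make up. A row lasts 1/10 s, in which the tool goes at most 50 mm and 8.59 degrees, less where a joint would pass 70% of its speed; a pose out of reach is approached as far as the arm can. A call with a gripper value outside its range is refused whole. The fingers move at their own pace and stop on an object; FORCE is the grip in N (left out, the last holds). Time passes only in rows, so rows that repeat a pose let the fingers close. It gives the time, the measured TCP pose, the force, the opening and the grip force at its end, in the units of the state.
- manip.read_state(): the state, without advancing time (a new reading comes with each control period).
- manip.camera(name): name is "scene" or "top"; returns the picture (480x640x3 uint8, red, green, blue); there is no depth.
- manip.camera_params(name): a dict with "fovy" (degrees; the focal length in pixels is half the picture's height over the tangent of half this angle, whatever the lens; pixels are square), "cx", "cy" (the principal point, pixels), "origin" and "attitude" of the camera in the world. Camera axes: x right, y down, z forward; pixel columns grow to the right and rows downward; lengths in mm; the calibration is good to about 2 mm. A picture is of the moment at which its call begins. camera_params takes no time and is no camera call.
- manip.sign_off(): hands the job in; it is judged then, once.
The state is a dict: "clock": time; "joints": joint angles; "qd": joint speeds; "effort": joint torques, N m; "eef_pos": TCP position; "eef_rot": TCP orientation; "wrist_force": force on the tool from outside, world axes, zero at the start; "moment": the same for the moment, N m; "finger_gap": finger opening in mm; "finger_force": force on a finger pad.
Only numpy, scipy, OpenCV 4.12 (cv2) and the standard library are available. Lean on these libraries where they do the work, as an engineer would, in place of code of your own. Each camera call takes 0.05 s, during which the arm holds its last target. There are 200 camera calls.

## Working session

There is one attempt and no reset: what is moved stays moved. The work goes in short steps, Python scripts to look and compute and a shell command to move; the robot and the scene stay as the last step left them, time stands still between calls to the robot, and variables do not carry over. Pictures are saved under pics/ and viewed, at most 16 in all, crops included, and the job is handed in when it is done.

```bash
mkdir -p pics
python3 - <<'E'
from cell import manip
import cv2
for n in("scene","top"):
    cv2.imwrite(f"pics/{n}0.png",manip.camera(n)[:,:,::-1]); print(n,manip.camera_params(n))
print(manip.tip_reach,manip.read_state())
E
```

```text
scene {'fovy': 47.587910396151635, 'cx': 316.7867484764159, 'cy': 238.26407994700628, 'origin': array([-532.51694202, -359.33968711,  923.28292711]), 'attitude': array([-2.2876174 ,  0.01954853, -1.32667035])}
top {'fovy': 54.82391107199016, 'cx': 321.6853176007864, 'cy': 238.24784495252925, 'origin': array([ 297.00160357, -109.27279356, 1072.33767345]), 'attitude': array([-2.98968829,  0.00339406, -1.5950365 ])}
14.0 {'clock': 0.1, 'joints': array([-1.31359311e+00,  3.00424390e-01,  1.52151207e+00,  3.24881620e-05,
        1.32070431e+00, -6.65887565e-02]), 'qd': array([ 0.00043981, -0.00209393, -0.0020206 , -0.00021255,  0.00080027,
       -0.00015139]), 'effort': array([-1.76589194e-03, -5.32649624e+01, -3.53288019e+01,  7.08762067e-02,
        2.34931108e-02, -6.76391073e-05]), 'eef_pos': array([ 174.94489824, -521.2034322 ,  218.94113802]), 'eef_rot': array([-3.14054896e+00, -1.01140303e-04,  3.23783860e-01]), 'wrist_force': array([-0.45126811, -0.25475105, -0.77202687]), 'moment': array([-0.01814507,  0.0569047 , -0.02815789]), 'finger_force': 0.0, 'finger_gap': 93.95104935598071}
```

View pics/scene0.png

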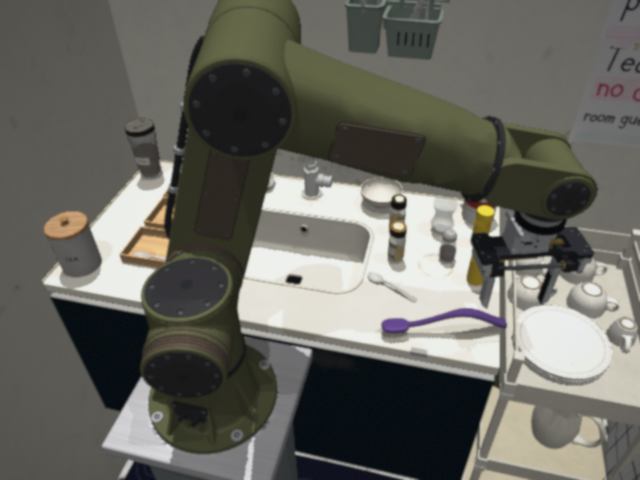

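View pics/top0.png

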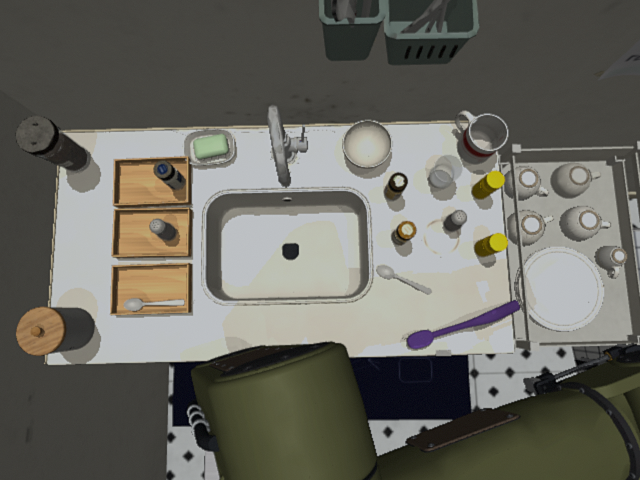

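The top view shows the jar tray at (150,182), the shaker tray at (152,233) and the spoon tray at (152,289). 
- **Jar candidates:** dark-capped (397,185), brown-capped or dark (404,232), yellow (489,184) and (491,244). 
- **Shaker candidates:** grey dome (456,220), clear glass (442,175). 
- **Spoon candidates:** teaspoon (403,279), purple spoon (465,325), which is not meant.

Next, close crops.

Run:
```python
import cv2
im=cv2.imread("pics/top0.png")
cv2.imwrite("pics/c1.png",cv2.resize(im[160:310,370:510],None,fx=5,fy=4,interpolation=cv2.INTER_CUBIC)[:, :])
cv2.imwrite("pics/c1.png",cv2.resize(im[160:305,370:510],(560,580),interpolation=cv2.INTER_CUBIC))
cv2.imwrite("pics/c2.png",cv2.resize(im[150:325,100:205],(360,600),interpolation=cv2.INTER_CUBIC))
cv2.imwrite("pics/c2.png",cv2.resize(im[150:322,102:202],None,fx=3.48,fy=3.48,interpolation=cv2.INTER_CUBIC))
```

```text
(no output)
```

View pics/c1.png

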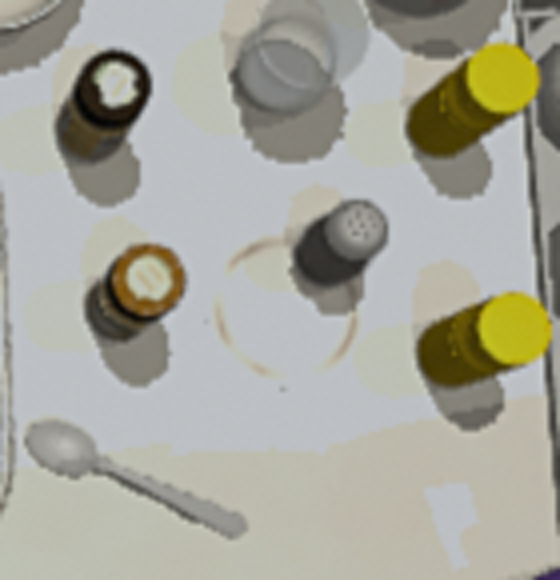

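View pics/c2.png

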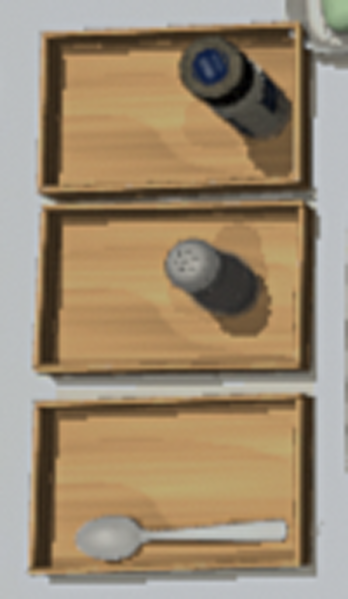

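Crop 1 shows the tops: dark-capped jar at (114,88), brown-capped jar at (148,281), shaker dome at (360,230). The spoon runs from bowl tip (27,437) to handle end (244,527). The two yellow jars and the empty tumbler are decoys. Crop 2 shows the three trays' rims, with the sample jar, shaker and spoon as described.

```bash
cat > h.py <<'E'
import numpy as np
from scipy.spatial.transform import Rotation as R
from cell import manip
def ray(cam,u,v,z):
    p=manip.camera_params(cam); f=240/np.tan(np.radians(p['fovy'])/2)
    d=R.from_euler('xyz',p['attitude']).apply([(u-p['cx'])/f,(v-p['cy'])/f,1.])
    o=p['origin']; return (o+d*(z-o[2])/d[2]).round(1)
def rel(x,y,z,yaw):
    """rows entry from current pose to target TCP & yaw (tool down)"""
    s=manip.read_state(); r=R.from_euler('xyz',s['eef_rot'])
    d=r.inv().apply(np.array([x,y,z])-s['eef_pos'])/10
    t=(r.inv()*R.from_euler('xyz',[np.pi,0,yaw])).as_euler('xyz')[2]
    return d.round(2),round(np.degrees(t)/5,2)
E
python3 - <<'E'
from h import *
c1=lambda x,y,z:ray('top',x/4+369.6,y/4+159.6,z)
c2=lambda x,y,z:ray('top',x/3.48+101.6,y/3.48+149.6,z)
print('jarA',c1(114,88,105),'jarB',c1(148,281,105),'shk',c1(360,230,90))
a,b=c1(27,437,8),c1(244,527,4);print('spoon',a,b,(a+b)/2,np.linalg.norm(a-b),np.arctan2(*(a-b)[1::-1]))
for n,q in dict(J=[(42,32),(300,22),(40,192),(305,190)],S=[(40,205),(308,203),(35,372),(308,365)],T=[(35,403),(308,395),(28,575),(312,570)]).items():
    P=np.array([c2(*k,28) for k in q]);print(n,P.tolist(),P.mean(0))
print('sj',c2(210,68,105),'ss',c2(193,264,90)); print('yel',c1(500,79,105),c1(515,328,105),'glass rim',c1(284,75,100))
a,b=c2(76,538,8),c2(286,530,8);print(a,b,(a+b)/2)
print(manip.read_state()['eef_rot'])
# scene check
print('scene', ray('scene',399,202,105),ray('scene',398,228,105),ray('scene',449,238,90))
E
```

```text
jarA [ 564.4 -277.1  105. ] jarB [ 458.7 -289.9  105. ] shk [ 486.2 -408.6   90. ]
spoon [ 385.6 -233.7    8. ] [ 331.2 -356.3    4. ] [ 358.4 -295.     6. ] 134.18688460501647 1.1531775989584372
J [[657.7, 374.2, 28.0], [660.3, 200.1, 28.0], [547.1, 370.7, 28.0], [544.1, 194.5, 28.0]] [602.3   284.875  28.   ]
S [[538.3, 370.3, 28.0], [535.2, 192.3, 28.0], [426.8, 368.6, 28.0], [427.0, 190.3, 28.0]] [481.825 280.375  28.   ]
T [[406.5, 367.7, 28.0], [407.3, 189.9, 28.0], [295.9, 367.3, 28.0], [294.7, 185.2, 28.0]] [351.1   277.525  28.   ]
sj [605.1 232.8 105. ] ss [484.1 245.1  90. ]
yel [ 564.2 -485.   105. ] [ 428.7 -482.   105. ] glass rim [ 570.8 -370.3  100. ]
[319.1 346.    8. ] [320.9 208.4   8. ] [320.  277.2   8. ]
[-3.14054896e+00 -1.01140303e-04  3.23783860e-01]
scene [ 551.6 -281.8  105. ] [ 451.8 -292.6  105. ] [ 459.8 -410.9   90. ]
```

```bash
python3 -c "
from h import *
print(rel(459,-290,220,np.pi/2))"
```

```text
(array([ 34.29, -12.88,  -0.09]), np.float64(-14.29))
```

```bash
python3 -m creep '[[1,[4,-1.5,0],-1.5],[1,[8,-3,0],-3],[1,[12,-4.5,0],-4.5],[1,[16,-6,0],-6],[1,[20,-7.5,0],-7.5],[1,[24,-9,0],-9],[1,[28,-10.5,0],-10.5],[1,[31,-11.6,0],-12],[1,[34.3,-12.9,0],-13.4],[1,[34.3,-12.9,0],-14.3],[1,[34.3,-12.9,0],-14.3],[1,[34.3,-12.9,0],-14.3]]' 25
python3 - <<'E'
from h import *
import cv2
print(rel(459,-290,72,np.pi/2))
cv2.imwrite("pics/t1.png",cv2.resize(manip.camera('top')[140:320,340:520,::-1],(600,600),interpolation=cv2.INTER_CUBIC))
E
```

```text
clock: 1.3
eef_pos: [458.8, -290.1, 219.2]
eef_rot: [-3.141, -0.0, 1.569]
wrist_force: [-0.4, 0.1, 0.2]
finger_gap: 94.2
finger_force: 0.0
(array([1.000e-02, 2.000e-02, 1.472e+01]), np.float64(-0.02))
```

View pics/t1.png

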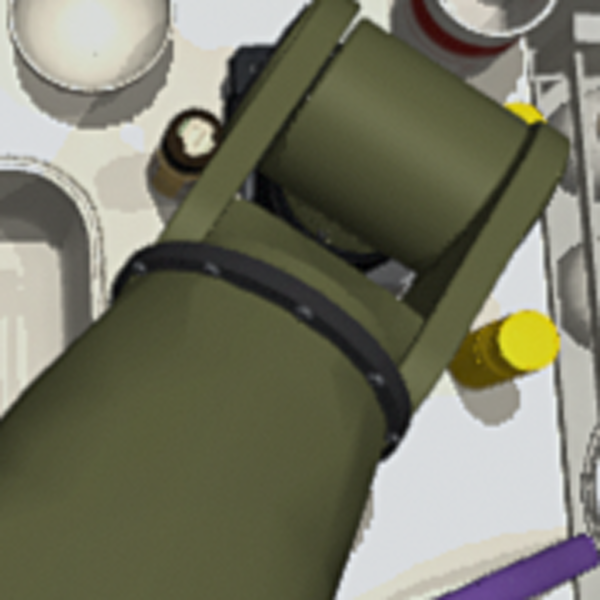

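The arm hides the jar from the top camera, and the margins are generous, so I'll descend and grip.

```bash
python3 -m creep '[[1,[0,0,4],0],[1,[0,0,8],0],[1,[0,0,11],0],[1,[0,0,13],0],[1,[0,0,14.7],0],[1,[0,0,14.7],0],[-0.2,[0,0,14.7],0],[-0.5,[0,0,14.7],0],[-1,[0,0,14.7],0],[-1,[0,0,14.7],0],[-1,[0,0,14.7],0],[-1,[0,0,14.7],0]]' 25
python3 - <<'E'
from h import *
import cv2
cv2.imwrite("pics/s1.png",cv2.resize(manip.camera('scene')[160:340,340:540,::-1],(660,594),interpolation=cv2.INTER_CUBIC))
E
```

```text
clock: 2.55
eef_pos: [459.2, -290.0, 72.6]
eef_rot: [3.141, 0.0, 1.572]
wrist_force: [0.0, 0.4, -0.0]
finger_gap: 49.5
finger_force: 0.0
```

View pics/s1.png

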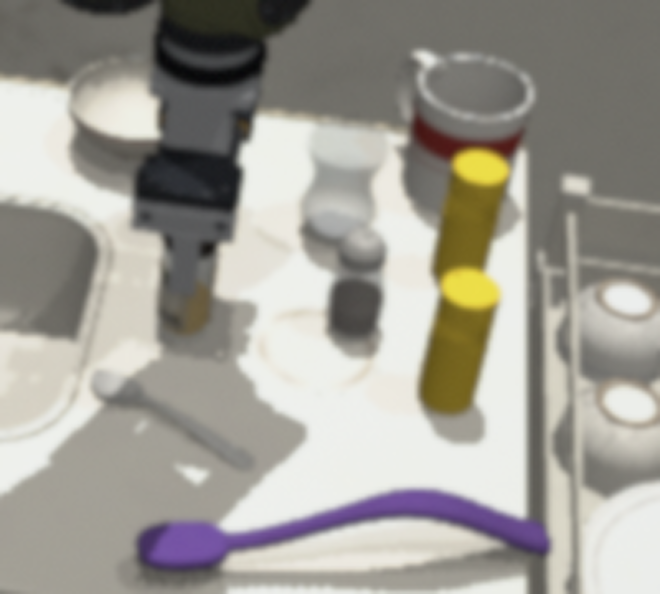

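The scene crop shows the jar at (190,290), roughly between the fingers; the right edge sticks out a few mm. The fingers are still closing.

```bash
python3 -m creep '[[-1,[0,0,0],0],[-1,[0,0,0],0],[-1,[0,0,0],0],[-1,[0,0,0],0],[-1,[0,0,-1],0],[-1,[0,0,-3],0]]' 25
```

```text
clock: 3.2
eef_pos: [458.2, -289.4, 101.8]
eef_rot: [-3.139, -0.002, 1.572]
wrist_force: [0.1, -0.6, -1.4]
finger_gap: 40.4
finger_force: 25.0
```

```bash
python3 -m creep '[[-1,[0,0,-4],0],[-1,[0,0,-8],0],[-1,[2,-1,-12],0],[-1,[5,-3,-12],0],[-1,[9,-6,-12],0],[-1,[13,-6,-12],0],[-1,[17,-6,-12],0],[-1,[21,-6,-12],0],[-1,[25,-6,-12],0],[-1,[29,-6,-12],0],[-1,[33,-6,-12],0],[-1,[37,-6,-12],0]]' && python3 -m creep '[[-1,[4,0,0],0],[-1,[8,0,0],0],[-1,[12,1,0],0],[-1,[16,3,0],0],[-1,[19,6,0],0],[-1,[22,10,0],0],[-1,[24,14,0],0],[-1,[25,17,0],0],[-1,[25.5,19,0],0],[-1,[25.5,20,0],0],[-1,[25.5,20.4,0],0],[-1,[25.5,20.4,0],0]]'
python3 - <<'E'
from h import *
import cv2
print(rel(602,335,78,np.pi/2))
cv2.imwrite("pics/t2.png",cv2.resize(manip.camera('top')[130:330,80:280,::-1],(600,600),interpolation=cv2.INTER_CUBIC))
E
```

```text
clock: 4.4
eef_pos: [398.2, 81.5, 223.0]
eef_rot: [3.141, 0.0, 1.572]
wrist_force: [0.6, -1.1, -1.6]
finger_gap: 40.1
finger_force: 25.0
clock: 5.6
eef_pos: [602.5, 334.8, 222.4]
eef_rot: [-3.141, 0.0, 1.571]
wrist_force: [-0.2, -0.4, -1.5]
finger_gap: 40.1
finger_force: 25.0
(array([ 0.02, -0.04, 14.44]), np.float64(0.01))
```

View pics/t2.png

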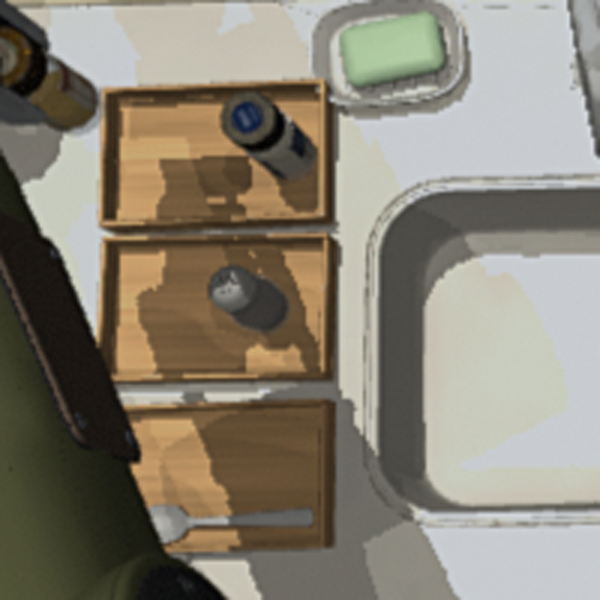

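The jar hangs at crop (60,95), with its base at about (74,108). I'll check its y against the tool, then lower it.

```bash
python3 -c "
from h import *
print(ray('top',74/3+79.7,108/3+129.7,151))
print(ray('top',15/3+79.7,47/3+129.7,255))"
python3 -m creep '[[-1,[0,0,3],0],[-1,[0,0,6],0],[-1,[0,0,9],0],[-1,[0,0,11],0],[-1,[0,0,12.5],0],[-1,[0,0,13.3],0],[-1,[0,0,13.7],0],[-1,[0,0,13.9],0],[-1,[0,0,14.1],0],[-1,[0,0,14.1],0]]'
```

```text
[600.9 335.8 151. ]
[606.5 323.8 255. ]
clock: 6.65
eef_pos: [602.7, 335.2, 81.9]
eef_rot: [3.141, -0.0, 1.572]
wrist_force: [0.1, -0.2, -0.8]
finger_gap: 40.4
finger_force: 25.0
```

```bash
python3 -m creep '[[-1,[0,0,0.2],0],[-1,[0,0,0.3],0],[-1,[0,0,0.4],0],[-1,[0,0,0.5],0],[-1,[0,0,0.5],0]]'
```

```text
clock: 7.15
eef_pos: [602.6, 335.2, 76.7]
eef_rot: [3.141, -0.0, 1.572]
wrist_force: [-0.6, -0.1, 0.9]
finger_gap: 40.7
finger_force: 25.0
```

Contact: the carried weight is gone. Release and go for the dark-capped jar.

```bash
python3 -m creep '[[-0.1,[0,0,0],0],[0.1,[0,0,0],0],[0.4,[0,0,0],0],[0.7,[0,0,0],0],[1,[0,0,0],0],[1,[0,0,-3],0],[1,[0,0,-8],0],[1,[0,0,-12],0],[1,[0,0,-14.5],0],[1,[-1,-4,-14.5],0],[1,[-4,-9,-14.5],0],[1,[-8,-14,-14.5],0]]'  && python3 -m creep '[[1,[-4,-4,0],0],[1,[-8,-6,0],0],[1,[-12,-6,0],0],[1,[-16,-6,0],0],[1,[-20,-6,0],0],[1,[-25,-6,0],0],[1,[-30,-6,0],0],[1,[-34,-6,0],0],[1,[-38,-6,0],0],[1,[-42,-6,0],0],[1,[-45,-4,0],0],[1,[-48,0,0],0]]'
python3 - <<'E'
from h import *
import cv2
print(rel(564.5,-277,72,np.pi/2))
cv2.imwrite("pics/t3.png",cv2.resize(manip.camera('top')[130:330,80:280,::-1],(600,600),interpolation=cv2.INTER_CUBIC))
E
```

```text
clock: 8.35
eef_pos: [478.3, 268.2, 221.1]
eef_rot: [-3.141, -0.0, 1.573]
wrist_force: [1.3, -0.6, 0.2]
finger_gap: 94.1
finger_force: 0.0
clock: 9.55
eef_pos: [480.3, -213.3, 222.3]
eef_rot: [3.14, 0.001, 1.57]
wrist_force: [0.3, 0.1, 1.0]
finger_gap: 93.9
finger_force: 0.0
(array([-6.35,  8.41, 15.05]), np.float64(-0.01))
```

View pics/t3.png

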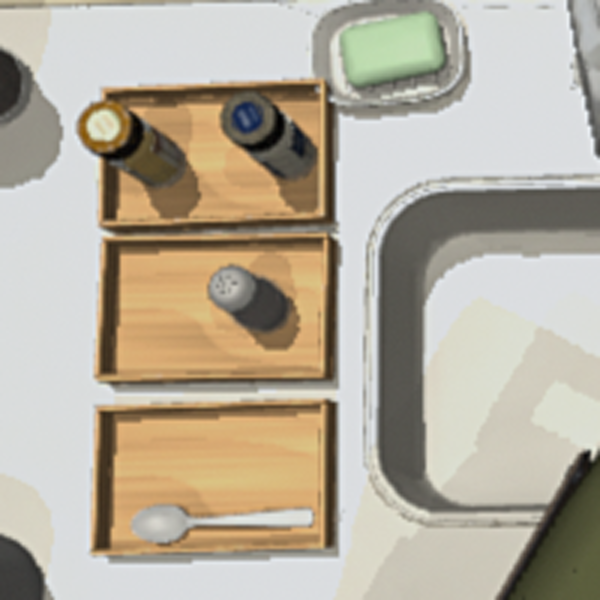

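The first jar stands upright in the tray, with its cap at crop (104,125). The gap to the sample jar at (250,118) is enough for the second. Next, the dark-capped jar.

```bash
python3 -m creep '[[1,[-3,4,0],0],[1,[-6.3,8,0],0],[1,[-6.4,8.4,1],0],[1,[-6.4,8.4,5],0],[1,[-6.4,8.4,9],0],[1,[-6.4,8.4,12],0],[1,[-6.4,8.4,14],0],[1,[-6.4,8.4,15],0],[0.2,[-6.4,8.4,15],0],[-0.5,[-6.4,8.4,15],0],[-1,[-6.4,8.4,15],0],[-1,[-6.4,8.4,15],0]]' 25 && python3 -m creep '[[-1,[0,0,0],0],[-1,[0,0,0],0],[-1,[0,0,0],0],[-1,[0,0,0],0],[-1,[0,0,0],0],[-1,[0,0,0],0]]' 25
```

```text
clock: 10.8
eef_pos: [565.1, -275.4, 72.6]
eef_rot: [3.14, 0.001, 1.572]
wrist_force: [0.1, -0.3, 0.2]
finger_gap: 65.4
finger_force: 0.0
clock: 11.4
eef_pos: [564.9, -275.3, 71.6]
eef_rot: [3.141, 0.0, 1.572]
wrist_force: [2.4, 0.9, 3.0]
finger_gap: 40.6
finger_force: 24.9
```

```bash
python3 -m creep '[[-1,[0,0,-2],0],[-1,[0,0,-6],0],[-1,[0,0,-10],0],[-1,[0,0,-14],0],[-1,[0,-3,-15],0],[-1,[0,-7,-15],0],[-1,[1,-11,-15],0],[-1,[3,-14,-15],0],[-1,[6,-16.5,-15],0],[-1,[10,-16.5,-15],0],[-1,[14,-16.5,-15],0],[-1,[18,-16.5,-15],0]]' && python3 -m creep '[[-1,[4,0,0],0],[-1,[8,0,0],0],[-1,[12,0,0],0],[-1,[16,0,0],0],[-1,[20,0,0],0],[-1,[24,0,0],0],[-1,[28,1,0],0],[-1,[31,4,0],0],[-1,[34,8,0],0],[-1,[36,12,0],0],[-1,[37.5,16,0],0],[-1,[38,19,0],0]]'
python3 - <<'E'
from h import *
print(rel(602,284,76.2,np.pi/2))
E
```

```text
clock: 12.6
eef_pos: [398.9, -94.0, 221.4]
eef_rot: [-3.141, -0.0, 1.571]
wrist_force: [0.7, 0.6, -0.5]
finger_gap: 40.4
finger_force: 24.9
clock: 13.8
eef_pos: [590.5, 285.9, 220.3]
eef_rot: [-3.14, 0.001, 1.573]
wrist_force: [-0.1, -0.1, -1.1]
finger_gap: 40.6
finger_force: 24.9
(array([-0.19,  1.16, 14.4 ]), np.float64(0.02))
```

```bash
python3 -m creep '[[-1,[-0.2,1.2,0],0],[-1,[-0.2,1.2,3],0],[-1,[-0.2,1.2,6],0],[-1,[-0.2,1.2,9],0],[-1,[-0.2,1.2,11.5],0],[-1,[-0.2,1.2,13],0],[-1,[-0.2,1.2,13.6],0],[-1,[-0.2,1.2,13.9],0],[-1,[-0.2,1.2,14.2],0],[-1,[-0.2,1.2,14.4],0],[-1,[-0.2,1.2,14.4],0]]'
```

```text
clock: 14.9
eef_pos: [601.3, 282.9, 77.8]
eef_rot: [3.141, -0.0, 1.572]
wrist_force: [-0.8, 0.1, -1.4]
finger_gap: 40.6
finger_force: 24.9
```

```bash
python3 -m creep '[[-1,[0,0,0.1],0],[-1,[0,0,0.2],0],[-1,[0,0,0.2],0]]'
```

```text
clock: 15.2
eef_pos: [601.3, 282.8, 75.6]
eef_rot: [3.141, -0.0, 1.572]
wrist_force: [0.4, 0.5, -0.8]
finger_gap: 40.4
finger_force: 24.9
```

```bash
python3 -m creep '[[-1,[0,0,0.1],0],[-1,[0,0,0.1],0]]'
```

```text
clock: 15.4
eef_pos: [601.7, 282.9, 75.3]
eef_rot: [3.14, -0.0, 1.572]
wrist_force: [0.8, -1.1, 4.7]
finger_gap: 40.7
finger_force: 25.0
```

Contact at 4.7 N. Release and return for the shaker.

```bash
python3 -m creep '[[-0.1,[0,0,0],0],[0.1,[0,0,0],0],[0.4,[0,0,0],0],[0.7,[0,0,0],0],[1,[0,0,0],0],[1,[0,0,-3],0],[1,[0,0,-8],0],[1,[0,0,-12],0],[1,[0,0,-14.5],0],[1,[-1,-4,-14.5],0],[1,[-4,-9,-14.5],0],[1,[-8,-14,-14.5],0]]'  && python3 -m creep '[[1,[-4,-4,0],0],[1,[-8,-6,0],0],[1,[-12,-6,0],0],[1,[-16,-6,0],0],[1,[-20,-6,0],0],[1,[-25,-6,0],0],[1,[-30,-6,0],0],[1,[-35,-6,0],0],[1,[-40,-6,0],0],[1,[-45,-4,0],0],[1,[-50,0,0],0],[1,[-54,1,0],0]]'
python3 - <<'E'
from h import *
import cv2
print(rel(486,-408.6,50,np.pi/2))
cv2.imwrite("pics/t4.png",cv2.resize(manip.camera('top')[130:330,80:280,::-1],(600,600),interpolation=cv2.INTER_CUBIC))
E
```

```text
clock: 16.6
eef_pos: [476.9, 215.9, 219.0]
eef_rot: [-3.141, 0.0, 1.573]
wrist_force: [1.1, -0.4, 1.1]
finger_gap: 94.1
finger_force: 0.0
clock: 17.8
eef_pos: [487.6, -317.9, 219.4]
eef_rot: [3.141, 0.0, 1.572]
wrist_force: [1.2, -1.0, 0.3]
finger_gap: 93.7
finger_force: 0.0
(array([-9.07, -0.18, 16.94]), np.float64(0.01))
```

View pics/t4.png

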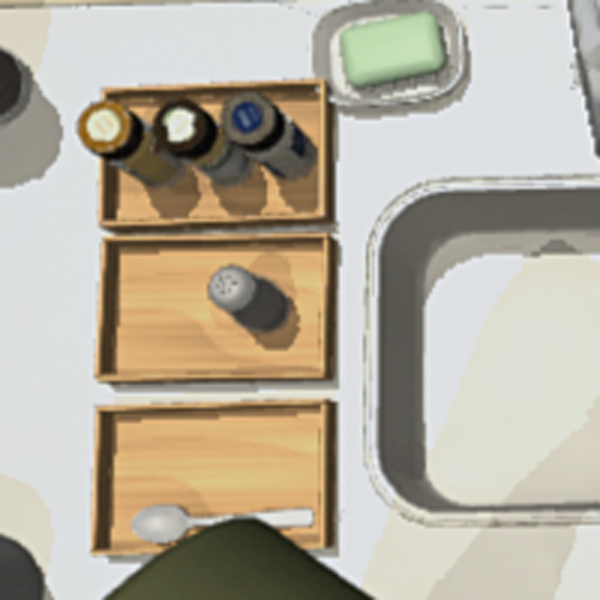

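Both jars stand upright beside the sample: caps at crop (104,125), (182,122) and (250,118). Now the shaker.

```bash
python3 -m creep '[[1,[-4,0,0],0],[1,[-8,-0.2,0],0],[1,[-9,-0.2,1],0],[1,[-9,-0.2,5],0],[1,[-9,-0.2,9],0],[1,[-9,-0.2,13],0],[1,[-9,-0.2,15.5],0],[1,[-9,-0.2,16.9],0],[0.2,[-9,-0.2,16.9],0],[-0.5,[-9,-0.2,16.9],0],[-1,[-9,-0.2,16.9],0],[-1,[-9,-0.2,16.9],0]]' 25 && python3 -m creep '[[-1,[0,0,0],0],[-1,[0,0,0],0],[-1,[0,0,0],0],[-1,[0,0,0],0],[-1,[0,0,0],0],[-1,[0,0,0],0]]' 25
```

```text
clock: 19.05
eef_pos: [485.0, -406.7, 51.8]
eef_rot: [3.14, 0.001, 1.572]
wrist_force: [-0.4, -0.5, -0.0]
finger_gap: 65.5
finger_force: 0.0
clock: 19.65
eef_pos: [484.9, -406.4, 50.9]
eef_rot: [3.141, 0.001, 1.572]
wrist_force: [1.6, -0.1, 5.6]
finger_gap: 38.2
finger_force: 25.1
```

Run:
```python
from h import *
import cv2
a=cv2.resize(manip.camera('scene')[180:300,400:520,::-1],(400,400),interpolation=cv2.INTER_CUBIC)
b=cv2.resize(manip.camera('top')[160:280,400:520,::-1],(400,400),interpolation=cv2.INTER_CUBIC)
cv2.imwrite("pics/s4.png",np.hstack([a,b]))
```

```text
(no output)
```

View pics/s4.png

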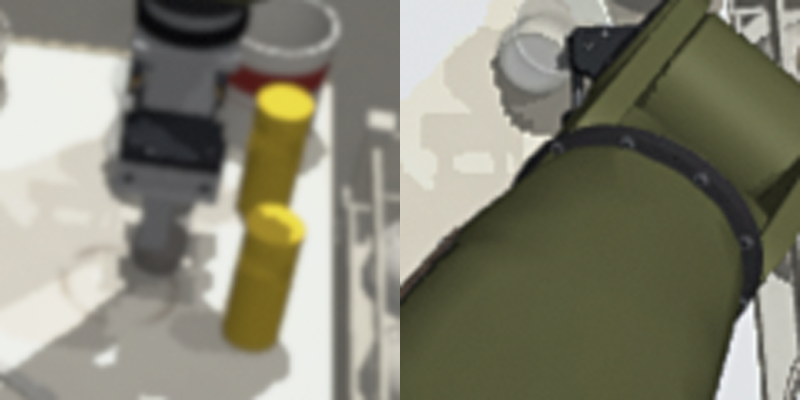

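The shaker shows at (160,245), centred under the fingers at (160,215). The narrower gap is probably its tapered profile. I'll lift a little and check.

```bash
python3 -m creep '[[-1,[0,0,-0.5],0],[-1,[0,0,-2],0],[-1,[0,0,-5],0],[-1,[0,0,-9],0],[-1,[0,0,-13],0],[-1,[0,0,-17],0],[-1,[0,0,-17],0]]'
python3 - <<'E'
from h import *
import cv2
a=cv2.resize(manip.camera('scene')[120:280,390:550,::-1],(500,500),interpolation=cv2.INTER_CUBIC)
cv2.imwrite("pics/s5.png",a)
E
```

```text
clock: 20.45
eef_pos: [485.5, -407.3, 227.5]
eef_rot: [3.135, 0.006, 1.572]
wrist_force: [0.5, -0.0, 0.1]
finger_gap: 38.4
finger_force: 24.6
```

View pics/s5.png

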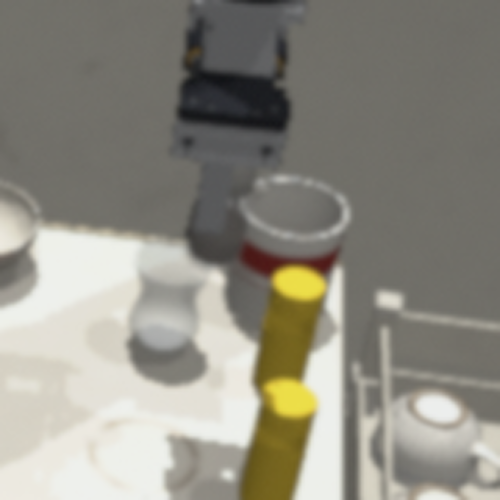

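The shaker is held, upright and centred at crop (215,245). Carry it over.

```bash
python3 -m creep '[[-1,[2,-1,0],0],[-1,[5,-3,0],0],[-1,[9,-5,0],0],[-1,[13,-7,0],0],[-1,[17,-8.5,0],0],[-1,[21,-8.5,0],0],[-1,[25,-8.5,0],0],[-1,[29,-8.5,0],0],[-1,[33,-8.5,0],0],[-1,[37,-8.5,0],0],[-1,[41,-8.5,0],0],[-1,[45,-8.5,0],0]]' && python3 -m creep '[[-1,[4,0,0],0],[-1,[8,0,0],0],[-1,[12,0,0],0],[-1,[16,1,0],0],[-1,[19,2,0],0],[-1,[22,4,0],0],[-1,[24.5,6,0],0],[-1,[26,7.5,0],0],[-1,[27,8.2,0],0],[-1,[27.2,8.2,0],0],[-1,[27.2,8.2,0],0]]'
python3 - <<'E'
from h import *
print(rel(482,315,55,np.pi/2))
import cv2
a=cv2.resize(manip.camera('top')[130:330,60:260,::-1],(600,600),interpolation=cv2.INTER_CUBIC)
cv2.imwrite("pics/s6.png",a)
E
```

```text
clock: 21.7
eef_pos: [398.1, 45.1, 219.6]
eef_rot: [-3.14, 0.0, 1.571]
wrist_force: [1.4, -0.5, -1.1]
finger_gap: 38.6
finger_force: 24.6
clock: 22.8
eef_pos: [480.3, 315.4, 219.5]
eef_rot: [-3.14, 0.001, 1.572]
wrist_force: [-0.3, -0.5, -1.8]
finger_gap: 38.3
finger_force: 24.6
(array([-0.02,  0.2 , 16.45]), np.float64(0.01))
```

View pics/s6.png

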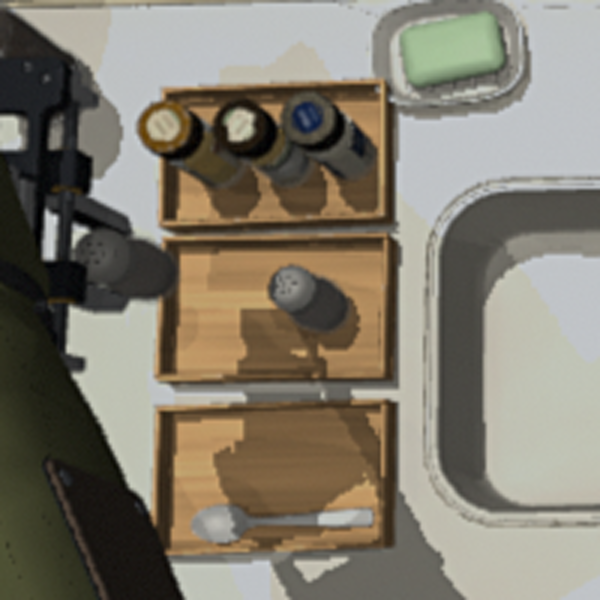

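The shaker hangs with its dome at (102,250) and its base at about (148,272).

```bash
python3 -c "
from h import *
print(ray('top',148/3+59.7,272/3+129.7,169),ray('top',102/3+59.7,250/3+129.7,258))"
python3 -m creep '[[-1,[0,0.2,3],0],[-1,[0,0.2,6],0],[-1,[0,0.2,9],0],[-1,[0,0.2,12],0],[-1,[0,0.2,14.3],0],[-1,[0,0.2,15.3],0],[-1,[0,0.2,15.8],0],[-1,[0,0.2,16.1],0],[-1,[0,0.2,16.2],0],[-1,[0,0.2,16.2],0]]'
```

```text
[481.8 312.6 169. ] [477.7 299.2 258. ]
clock: 23.85
eef_pos: [483.2, 315.9, 59.2]
eef_rot: [3.141, -0.001, 1.572]
wrist_force: [-0.7, 0.5, -1.3]
finger_gap: 38.4
finger_force: 24.6
```

```bash
python3 -m creep '[[-1,[0,0,0.2],0],[-1,[0,0,0.3],0],[-1,[0,0,0.4],0],[-1,[0,0,0.4],0]]'
```

```text
clock: 24.25
eef_pos: [483.1, 315.9, 54.9]
eef_rot: [3.141, -0.0, 1.572]
wrist_force: [-1.2, -0.0, 3.9]
finger_gap: 38.6
finger_force: 24.8
```

```bash
python3 -m creep '[[-0.1,[0,0,0],0],[0.1,[0,0,0],0],[0.4,[0,0,0],0],[0.7,[0,0,0],0],[1,[0,0,0],0],[1,[0,0,-3],0],[1,[0,0,-8],0],[1,[0,0,-12],0],[1,[0,0,-16.5],0],[1,[-4,-1,-16.5],0],[1,[-8,-4,-16.5],0],[1,[-13,-8,-16.5],0]]'  && python3 -m creep '[[1,[-4,-1,0],0],[1,[-8,-3,0],0],[1,[-12,-4,0],0],[1,[-16,-4,0],0],[1,[-20,-4,0],0],[1,[-25,-4,0],0],[1,[-30,-4,0],1],[1,[-35,-4,0],2],[1,[-40,-4,0],3],[1,[-45,-4,0],4],[1,[-48,-4.2,0],4.8],[1,[-48,-4.2,0],4.8]]'
python3 - <<'E'
from h import *
import cv2
print(rel(358.4,-295,40,1.153))
a=cv2.resize(manip.camera('scene')[250:330,340:440,::-1],(500,400),interpolation=cv2.INTER_CUBIC)
b=cv2.resize(manip.camera('top')[130:330,80:230,::-1],(300,400),interpolation=cv2.INTER_CUBIC)
cv2.imwrite("pics/t7.png",np.hstack([a,b]))
E
```

```text
clock: 25.45
eef_pos: [410.7, 195.2, 219.2]
eef_rot: [3.142, 0.0, 1.572]
wrist_force: [0.9, -0.6, 0.0]
finger_gap: 94.3
finger_force: 0.0
clock: 26.65
eef_pos: [369.6, -286.3, 219.0]
eef_rot: [-3.141, 0.0, 1.147]
wrist_force: [0.4, 0.4, 0.3]
finger_gap: 93.5
finger_force: 0.0
(array([-1.25, -0.65, 17.9 ]), np.float64(-0.07))
```

View pics/t7.png

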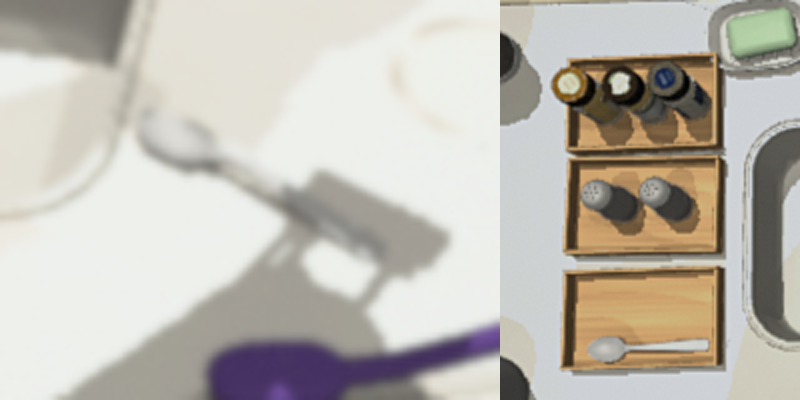

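The shaker stands upright in its tray beside the sample (right panel). The spoon's bowl tip is at scene crop (138,118) and its handle end at (382,255). I'll cross-check its position and the purple spoon's clearance.

```bash
python3 -c "
from h import *
a=ray('scene',138/5+339.6,118/5+249.6,8);b=ray('scene',382/5+339.6,255/5+249.6,4)
print(a,b,(a+b)/2,np.arctan2(*(a-b)[1::-1]),ray('top',408,335,15),ray('top',430,330,15))"
```

```text
[ 386.2 -235.6    8. ] [ 328.1 -357.7    4. ] [ 357.15 -296.65    6.  ] 1.1266632763085809 [ 235.1 -297.4   15. ] [ 244.9 -347.3   15. ]
```

```bash
python3 -m creep '[[1,[-1.4,-0.7,2],0],[0.6,[-1.4,-0.7,6],0],[0.3,[-1.4,-0.7,10],0],[0.3,[-1.4,-0.7,14],0],[0.3,[-1.4,-0.7,17],0],[0.3,[-1.4,-0.7,18.5],0],[0.3,[-1.4,-0.7,19.2],0],[0.3,[-1.4,-0.7,19.7],0],[0.3,[-1.4,-0.7,20],0],[0.3,[-1.4,-0.7,20.1],0],[0.3,[-1.4,-0.7,20.1],0]]' 15 && python3 -m creep '[[-0.4,[0,0,0],0],[-1,[0,0,0],0],[-1,[0,0,0],0],[-1,[0,0,0],0],[-1,[0,0,0],0],[-1,[0,0,0],0]]' 15
```

```text
clock: 27.85
eef_pos: [358.4, -293.5, 18.9]
eef_rot: [3.141, 0.0, 1.153]
wrist_force: [0.8, 0.1, 0.9]
finger_gap: 61.3
finger_force: 0.0
clock: 28.45
eef_pos: [358.2, -293.4, 18.5]
eef_rot: [-3.142, -0.0, 1.153]
wrist_force: [-1.1, -0.4, 0.9]
finger_gap: 21.7
finger_force: 14.9
```

```bash
python3 -m creep '[[-1,[0,0,-1],0],[-1,[0,0,-4],0],[-1,[0,0,-8],0],[-1,[0,0,-12],-1],[-1,[0,0,-16],-2],[-1,[0,0,-19],-3],[-1,[0,0,-20],-4],[-1,[0,0,-20],-4.8],[-1,[0,0,-20],-4.8]]' && python3 -m creep '[[-1,[3,0.5,0],0],[-1,[7,1.5,0],0],[-1,[11,1.5,0],0],[-1,[15,1.5,0],0],[-1,[19,1.5,0],0],[-1,[23,1.5,0],0],[-1,[27,1.5,0],0],[-1,[31,1.5,0],0],[-1,[35,1.5,0],0],[-1,[39,1.5,0],0],[-1,[43,1.5,0],0],[-1,[47,1.5,0],0]]' && python3 -m creep '[[-1,[3,0,0],0],[-1,[6,0,0],0],[-1,[8.5,0,0],0],[-1,[10,0,0],0],[-1,[10.2,0,0],0],[-1,[10.2,0,1],0],[-1,[10.2,0,3],0],[-1,[10.2,0,6],0],[-1,[10.2,0,8],0],[-1,[10.2,0,9],0],[-1,[10.2,0,9],0]]'
python3 - <<'E'
from h import *
import cv2
print(rel(374,278,23,np.pi/2))
a=cv2.resize(manip.camera('top')[200:340,80:220,::-1],(500,500),interpolation=cv2.INTER_CUBIC)
b=cv2.resize(manip.camera('scene')[200:300,100:200,::-1],(300,500),interpolation=cv2.INTER_CUBIC)
cv2.imwrite("pics/t8.png",np.hstack([a,b]))
E
```

```text
clock: 29.35
eef_pos: [358.1, -293.3, 219.4]
eef_rot: [3.141, 0.001, 1.573]
wrist_force: [0.2, -0.2, -0.8]
finger_gap: 21.3
finger_force: 14.9
clock: 30.55
eef_pos: [372.2, 178.3, 218.6]
eef_rot: [3.142, 0.0, 1.569]
wrist_force: [0.9, 0.2, 0.6]
finger_gap: 21.8
finger_force: 14.9
clock: 31.65
eef_pos: [372.3, 277.6, 127.4]
eef_rot: [-3.14, 0.001, 1.571]
wrist_force: [-0.4, 0.2, -0.4]
finger_gap: 21.6
finger_force: 14.9
(array([ 0.05,  0.18, 10.44]), np.float64(-0.0))
```

View pics/t8.png

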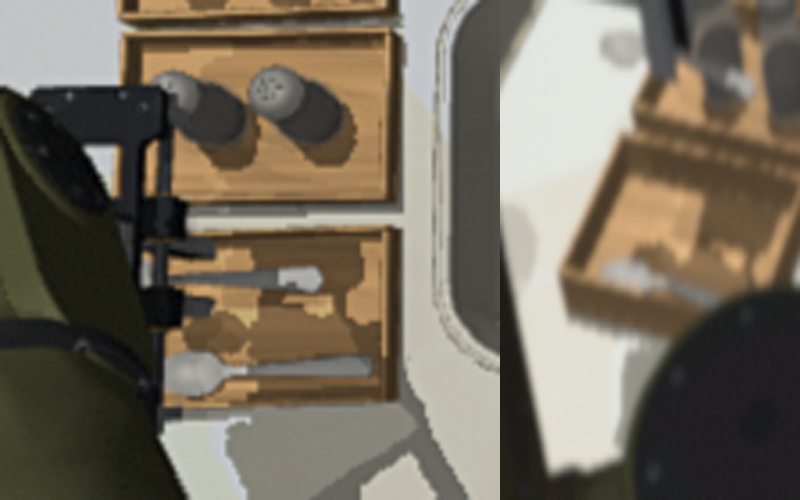

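The spoon is level and lengthwise. Its handle end is at (322,278), and it is clear of the other spoon at (270,370). I'll check the y fit before lowering.

```bash
python3 -c "
from h import *
print(ray('top',322/3.571+79.6,278/3.571+199.6,112))"; python3 -m creep '[[-1,[0,-0.2,3],0],[-1,[0,-0.2,6],0],[-1,[0,-0.2,8],0],[-1,[0,-0.2,9],0],[-1,[0,-0.2,9.6],0],[-1,[0,-0.2,9.9],0],[-1,[0,-0.2,10.1],0],[-1,[0,-0.2,10.1],0]]'
```

```text
[369.6 207.5 112. ]
clock: 32.55
eef_pos: [370.9, 278.8, 27.9]
eef_rot: [3.141, -0.0, 1.572]
wrist_force: [-0.1, 0.2, -0.2]
finger_gap: 21.5
finger_force: 14.9
```

```bash
python3 -m creep '[[-1,[0,0,0.2],0],[-1,[0,0,0.35],0],[-1,[0,0,0.5],0],[-1,[0,0,0.5],0]]'
```

```text
clock: 32.95
eef_pos: [370.7, 278.7, 22.5]
eef_rot: [3.142, -0.0, 1.572]
wrist_force: [1.2, 0.9, 1.5]
finger_gap: 21.8
finger_force: 14.9
```

```bash
python3 -m creep '[[-0.45,[0,0,0],0],[-0.4,[0,0,0],0],[-0.38,[0,0,0],0],[-0.38,[0,0,0],0],[-0.38,[0,0,-0.5],0],[-0.38,[0,0,-2],0],[-0.38,[0,0,-6],0],[-0.38,[0,0,-11],0],[0,[0,0,-16],0],[0,[0,0,-20],0],[0,[-4,0,-20],0],[0,[-9,0,-20],0]]' && python3 -m creep '[[0,[-4,0,0],0],[0,[-9,0,0],0],[0,[-14,0,0],0],[0,[-19,0,0],0],[0,[-24,0,0],0],[0,[-29,0,0],0],[0,[-34,0,0],0],[0,[-39,0,0],0],[0,[-44,0,0],0],[0,[-44,0,0],0],[0,[-44,0,0],0]]'
python3 - <<'E'
from h import *
import cv2
a=cv2.resize(manip.camera('top')[150:330,80:260,::-1],(590,590),interpolation=cv2.INTER_CUBIC)
cv2.imwrite("pics/t9.png",a)
E
```

```text
clock: 34.15
eef_pos: [370.6, 188.4, 223.7]
eef_rot: [3.139, -0.001, 1.575]
wrist_force: [0.6, -0.2, -0.4]
finger_gap: 47.2
finger_force: 0.0
clock: 35.25
eef_pos: [370.7, -251.8, 222.3]
eef_rot: [-3.141, -0.001, 1.57]
wrist_force: [-1.0, 0.1, 0.7]
finger_gap: 47.0
finger_force: 0.0
```

View pics/t9.png

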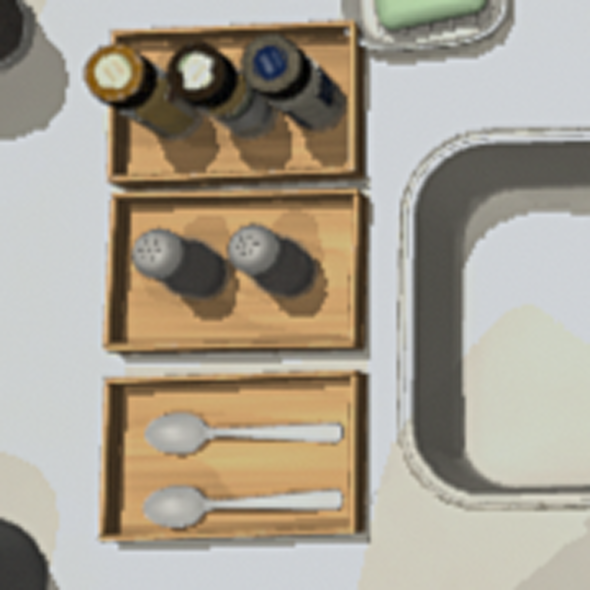

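All four are in place. The jars' caps are at (120,72) and (203,75), the shaker is at (158,252), and the spoon lies flat at (245,433), parallel to the other at (245,503).

```bash
python3 -c "
from cell import manip
print(manip.sign_off())"
```

```text
the job is handed in; nothing more can be done
None
```

The job is handed in: both spice jars and the shaker stand upright in their trays, and the teaspoon lies flat, bowl up, beside the other spoon, all in about 35 s of robot time (limit 134 s).

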